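Click a level test set down to 23 dB

ROBOT

A 6-joint arm with a two-finger parallel gripper is mounted at the origin on the work surface. World frame = base frame: x ahead of the robot, y to its left, z up, the work surface at z = 0. Lengths are in mm, angles in rad, forces in N, time in s.
With the tool pointing down it reaches from about 275 to 825 mm from the base axis. Payload 5.2 kg.
Tool frame: the origin (TCP) lies at the very end of the fingers, on their centre line; the grasp point (between the pads) lies 19 mm behind it; z points along the fingers, y is the direction in which the jaws open and shut (so a half turn about z gives the same grasp; the last joint's range is limited). The gripper opens to 93 mm and grips with 3 to 60 N. Pads are 15 mm wide; open, the fingers measure 128 mm over their backs; the gripper's body (75 mm by 188 mm) begins 65 mm behind the grasp point.
Start: joints at [-1.346, 0.259, 1.535, -0, 1.348, -0.203], TCP at [228.199, -500.43, 218.653] pointing down, gripper open.
Joint ranges: [-3.14, 3.14], [-0.91, 2.08], [0.19, 2.58], [-1.22, 4.36], [0.22, 2.71], [-3.12, 3.12]. Speed limits (rad/s): [2.57, 2.57, 3.14, 3.14, 3.14, 3.14].

INTERFACE

Orientations are given as [roll, pitch, yaw] about the fixed x, y, z axes, in that order (R = Rz(yaw) Ry(pitch) Rx(roll)).
In Python, from bench import robot gives the robot as it stands. The module is installed in compiled form; this text tells all that it offers. Calls block until the motion is done:
- robot.move_ptp(position, orientation): joint-space move of the TCP to a pose.
- robot.move_linear(position, ori=None, speed=150, f_stop=None): straight line of the TCP; ori=None keeps the orientation; speed is the mean speed in mm/s. With f_stop (N) it stops when the force on the tool has changed by that much, and returns True; else False.
- robot.move_j(angles): joint-space move.
- robot.move_gripper(opening): opening from 0.0 (shut) to 1.0 (fully open); the grip force is fixed at half the most; returns when the fingers have stopped.
- robot.sleep(seconds).
- robot.inverse_kinematics(position, orientation): joint angles nearest the present ones, or None.
- robot.get_image(name): name is "scene" or "side" or "wrist"; returns a dict with "img" (480x640x3 uint8, blue, green, red), "fovy" (degrees; the focal length in pixels is half the picture's height over the tangent of half this angle, whatever the lens; pixels are square), "cx", "cy" (the principal point, pixels), "k1" (the pictures are not rectified: a ray, as slopes to the right and down, at radius r is drawn at 1 + k1 r^2 times it, then the intrinsics apply), "eye" and "orientation" of the camera in the world. Camera axes: x right, y down, z forward; pixel columns grow to the right and rows downward; lengths in mm; the calibration is good to about 2 mm. A picture is of the moment at which its call begins. There is no depth.
A pose or a line that the arm cannot do raises robot.MotionError and nothing moves.
- robot.hand_in(): hands the job in, once; it reports no verdict.
Readings, each from a call of its own:
- robot.current_t(): time.
- robot.current_qpos(): joint angles.
- robot.current_joint_vel(): joint speeds.
- robot.current_joint_efforts(): joint torques, N m.
- robot.current_tcp_pos(): TCP position.
- robot.current_eef_rot(): TCP orientation.
- robot.current_contact_force(): force on the tool from outside, world axes, zero at the start.
- robot.current_ft_torque(): the same for the moment, N m.
- robot.current_gripper_width(): opening from 0.0 (shut) to 1.0 (fully open).
Only numpy, scipy, OpenCV 4.12 (cv2) and the standard library are available. Lean on these libraries where they do the work, as an engineer would, in place of code of your own. Each camera call takes 0.05 s, during which the arm holds its last target.

TASK

Bring the level test set down to 23 dB of attenuation with its click-stop thumb levers: first the red one (10 dB a notch) to 20 dB, then the yellow one (1 dB a notch) to 3 dB. Go one click at a time and let the lever rest in its notch for about half a second at 40, 30 and 20 dB, then at 4 and 3 dB, so that the needle can settle; never run past 20 or past 3, which would overload the meter. Do not move the black lever, do not shove the set along the bench, and leave everything else as it lies.

Things in the scene. Friction and masses are not known exactly. Their poses are not given: they have to be found in the camera images.
- test_set: Grey sloping-front test set, loose on rubber feet, 1.8 to 2.9 kg, 190 mm deep (x), 240 mm wide (y). Origin: centre of its underside, on the bench; x from its low front (robot's side) to its high back, y to the operator's left, z up. Aluminium panel on top with three slotted levers, ten ticks by each slot. A sideways push of 9 to 20 N (its mass and friction vary) slides it along.
- panel_centre (a point): Centre of the flat panel, 92 mm over the bench (axes as test_set). The panel rises 12 deg from 72 mm high at the front edge to 112 mm at the back. Two flush level meters near the back edge, left coarse and right fine: their needles follow the red and the yellow lever, one scale tick a notch, to the operator's right as attenuation falls.
- red_lever (a joint): Left thumb lever of the test set, red cap, 10 dB a notch. rad: 0 in notch 0 (far, upper end of its slot), +0.1222 (7 deg) a notch towards the set's front, to 1.0996 in notch 9. Pushing the cap up the slope lowers it. Hinge across the set, 32 mm under the panel, below the panel point 30 mm in front of its centre (along the slope) at the set's y = +48 mm; square to the panel at notch 4.5.
- red_knob (a point): Centre of the red cap (12 mm thick along the travel, 16 mm wide, 18 mm tall) on a thin steel arm, 64 mm from the lever's hinge, 23 to 32 mm off the panel; z points out along the lever, x in the travel direction, up the slope. Moves 7.8 mm a notch. A sprung ball holds each notch: it resists with up to about 6 N at the cap, springs back if let go before half a notch, then snaps by itself into the next.
- yellow_lever (a joint): Middle thumb lever of the test set, yellow cap, 1 dB a notch. rad: 0 in notch 0 (far, upper end of its slot), +0.1222 (7 deg) a notch towards the set's front, to 1.0996 in notch 9. Pushing the cap up the slope lowers it. Hinge across the set, 32 mm under the panel, below the panel point 30 mm in front of its centre (along the slope) at the set's y = 0 mm; square to the panel at notch 4.5.
- yellow_knob (a point): Centre of the yellow cap (12 mm thick along the travel, 16 mm wide, 18 mm tall) on a thin steel arm, 64 mm from the lever's hinge, 23 to 32 mm off the panel; z points out along the lever, x in the travel direction, up the slope. Same notches and force as the red.
- black_lever (a joint): Right thumb lever of the test set, black cap, 0.1 dB a notch. rad: 0 in notch 0 (far, upper end of its slot), +0.1222 (7 deg) a notch towards the set's front, to 1.0996 in notch 9. Pushing the cap up the slope lowers it. Hinge across the set, 32 mm under the panel, below the panel point 30 mm in front of its centre (along the slope) at the set's y = -48 mm; square to the panel at notch 4.5. Stands in notch 4, to stay there.
- black_knob (a point): Centre of the black cap (12 mm thick along the travel, 16 mm wide, 18 mm tall) on a thin steel arm, 64 mm from the lever's hinge, 23 to 32 mm off the panel; z points out along the lever, x in the travel direction, up the slope. Same notches.
- parts_dish: Bystander: round clear lidded dish of small parts, 92 mm across, 18 mm high; origin under its centre.
- pocket_meter: Bystander: black handheld meter lying flat, 150 x 75 x 34 mm; origin under its centre.
- solder_spool: Bystander: blue spool standing on its flange, 60 mm across, 45 mm high; origin under its centre.
- screwdriver: Bystander: yellow-handled screwdriver lying flat, 180 mm long.
- flux_bottle: Bystander: small amber bottle with red cap, 36 mm across, 75 mm high; origin under its centre.
- project_box: Bystander: closed aluminium box, 92 x 62 x 30 mm; origin under its centre.

How it is judged:
By the outcome, as a careful person would: the job done as asked, in the order asked, and still so for the second after the job is handed in, with the robot touching nothing.
It also fails if it takes over 72 s, if anything falls off the work surface, if the arm or the gripper's body presses on something with over 40 N, if the wrist force passes 120 N, or if a joint passes its speed limit or range.

## Working session

There is one attempt and no reset: what is moved stays moved. The work goes in short steps, each a Python script; the robot and the scene stay as the last script left them, time stands still between calls to the robot, and variables do not carry over. Pictures are saved under pics/ and viewed, and the job is handed in when it is done.

```bash
mkdir -p pics; python3 - <<'E'
from bench import robot
import cv2
for n in ("scene","side","wrist"):
    d=robot.get_image(n); cv2.imwrite(f"pics/{n}0.png",d["img"])
    print(n,{k:v for k,v in d.items() if k!="img"})
print(robot.current_t(),robot.current_tcp_pos(),robot.current_eef_rot())
E
```

```text
scene {'fovy': 45.288337134227554, 'cx': 319.9933012519484, 'cy': 238.9878998746423, 'k1': 0.038183881848606875, 'eye': array([1177.17346176, -473.80058156, 1398.53563776]), 'orientation': array([-2.60131676, -0.01171335,  0.93309595])}
side {'fovy': 50.7288451203424, 'cx': 324.0850642765801, 'cy': 240.46689313243692, 'k1': -0.08068610487973846, 'eye': array([ 214.75814723,  894.91086389, 1002.07231233]), 'orientation': array([-2.33846281,  0.01925101, -2.79031722])}
wrist {'fovy': 70.5715362320652, 'cx': 321.50368658762653, 'cy': 245.0615579919027, 'k1': -0.05960826634435454, 'eye': array([ 290.93678965, -471.24062854,  383.87350487]), 'orientation': array([ 2.88912233e+00,  6.63497496e-04, -1.14358115e+00])}
0.15 [ 228.08997478 -499.99922462  218.00606013] [-3.14017099e+00 -2.79430531e-04  4.27787164e-01]
```

View pics/scene0.png

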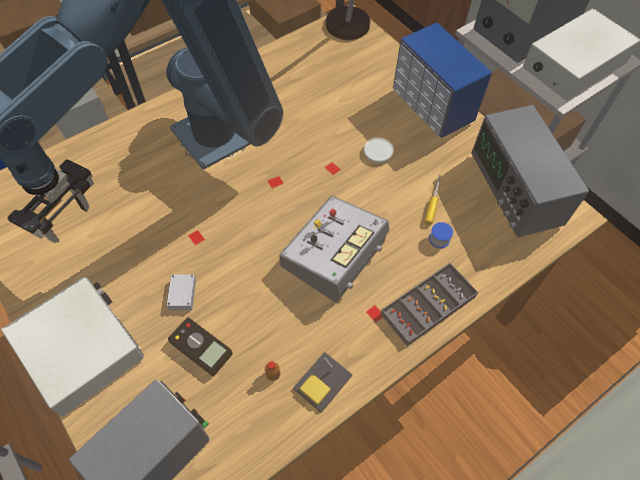

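View pics/side0.png

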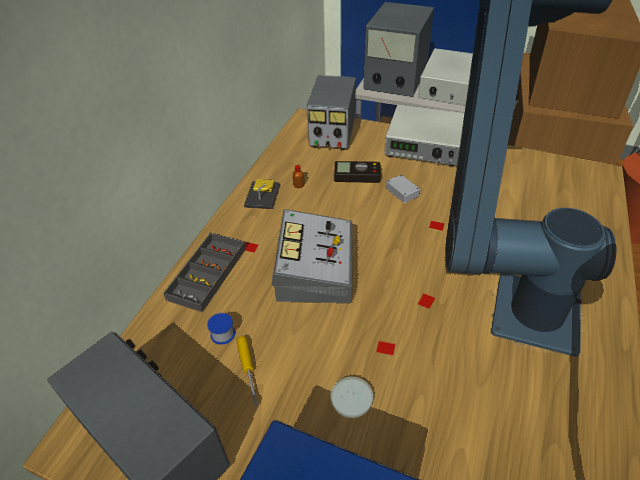

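View pics/wrist0.png

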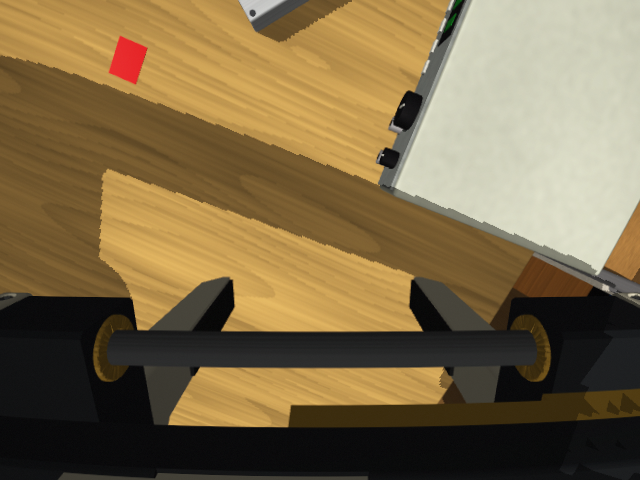

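The set stands ahead of the robot, around (335,245) in scene and (315,255) in side. I'll enlarge both.

```bash
python3 - <<'E'
import cv2
a=cv2.imread("pics/scene0.png")[185:305,270:400]; cv2.imwrite("pics/sc_c.png",cv2.resize(a,None,fx=5,fy=5,interpolation=cv2.INTER_CUBIC)[:600,:800])
a=cv2.imread("pics/side0.png")[200:310,260:370]; cv2.imwrite("pics/si_c.png",cv2.resize(a,None,fx=5,fy=5,interpolation=cv2.INTER_CUBIC))
E
```

```text
(no output)
```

View pics/sc_c.png

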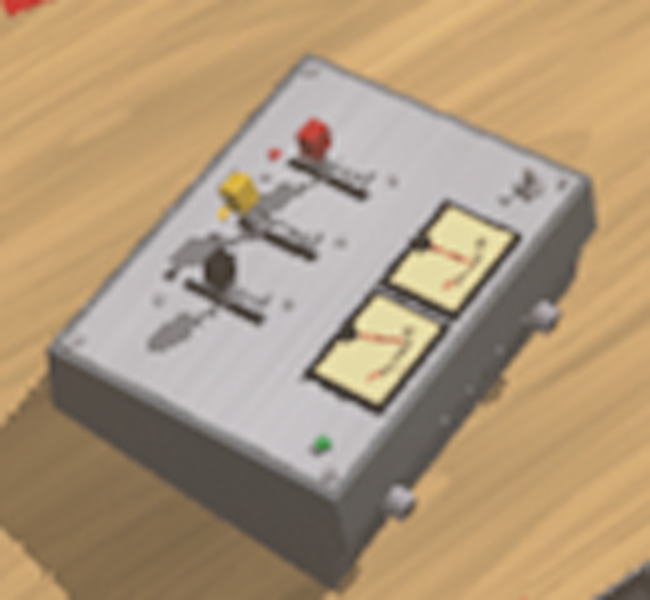

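View pics/si_c.png

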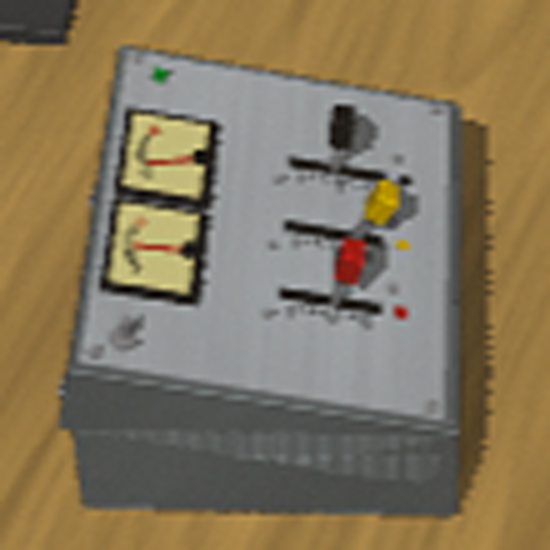

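```bash
cat > h.py <<'E'
import numpy as np, cv2
from scipy.spatial.transform import Rotation as Rn
from scipy.optimize import least_squares
def proj(c,P):
    R=Rn.from_euler('xyz',c['orientation']).as_matrix()
    p=(np.atleast_2d(P)-c['eye'])@R
    u=p[:,:2]/p[:,2:3]; u=u*(1+c['k1']*(u**2).sum(1,keepdims=True))
    f=240/np.tan(np.radians(c['fovy'])/2)
    return u*f+[c['cx'],c['cy']]
A=np.radians(12)
S=np.array([np.cos(A),0,np.sin(A)]); N=np.array([-np.sin(A),0,np.cos(A)])
def knob(y,notch,r=64):
    t=(4.5-notch)*np.radians(7)   # positive = up the slope
    h=np.array([0,y,92.])-30*S-32*N
    return h+r*(np.cos(t)*N+np.sin(t)*S)
def W(pose,P):
    x,y,yaw=pose; c,s=np.cos(yaw),np.sin(yaw); P=np.atleast_2d(P)
    return P@np.array([[c,-s,0],[s,c,0],[0,0,1]]).T+[x,y,0]
def I(W_,pose):pass
CORN=np.array([[-95,120,72],[-95,-120,72],[95,-120,112],[95,120,112.]])
E
cat > fit.py <<'E'
from h import *
SC=dict(fovy=45.288337134227554,cx=319.9933,cy=238.9879,k1=0.0381839,eye=np.array([1177.17346176,-473.80058156,1398.53563776]),orientation=[-2.60131676,-0.01171335,0.93309595])
SI=dict(fovy=50.7288451203424,cx=324.08506,cy=240.466893,k1=-0.080686,eye=np.array([214.75814723,894.91086389,1002.07231233]),orientation=[-2.33846281,0.01925101,-2.79031722])
if __name__=="__main__":
    a=np.array([[310,57],[50,352],[332,495],[590,182]])/5+[270,185]
    b=np.array([[455,425],[458,102],[122,47],[70,365]])/5+[260,200]
    ka=np.array([[313,138],[238,192],[218,268]])/5+[270,185]
    kb=np.array([[350,260],[382,202],[342,128]])/5+[260,200]
    for cams in ([(SC,a)],[(SI,b)],[(SC,a),(SI,b)]):
        f=lambda p:np.concatenate([(proj(c,W(p,CORN))-m).ravel() for c,m in cams])
        s=least_squares(f,[600,0,0]); print(s.x,np.round(s.fun,1))
    p=s.x
    for i,y in enumerate((48,0,-48)):
        for c,k in ((SC,ka),(SI,kb)):
            g=lambda n:(proj(c,W(p,knob(y,n[0])))[0]-k[i]); q=least_squares(g,[5]); print(y,q.x,q.fun)
E
python3 fit.py
```

```text
[5.75372673e+02 3.76343606e+01 2.99155801e-01] [-0.8 -1.5 -1.8 -1.1  0.9  2.2  1.6 -0.3]
[5.70850094e+02 3.69053551e+01 3.08506477e-01] [ 1.4  0.9  1.1 -0.5 -1.4 -1.5 -1.1  0.3]
[5.72892954e+02 3.72632509e+01 3.04667048e-01] [-1.7 -2.  -2.4 -1.4  0.5  1.6  0.8 -1.1  0.4  0.9  0.5 -0.5 -1.9 -1.6
 -2.2  0. ]
48 [4.73774887] [-0.07725571  0.17602844]
48 [5.18280534] [ 0.08852673 -0.38289075]
0 [6.68759676] [ 0.00835941 -0.03037943]
0 [7.21630047] [ 0.13976322 -0.31002818]
-48 [3.75248673] [-0.08188845  0.14735706]
-48 [4.16480542] [ 0.10928727 -0.76469702]
```

```bash
cat >> h.py <<'E'
POSE=[572.9,37.3,.3047]
def T(s,y,h,pose=None): return W(pose or POSE, np.array([0,y,92.])+s*S+h*N)[0]
def ORI(pose=None): return [np.pi,-A,(pose or POSE)[2]]
def back(pose,p): # world -> s,y,h
    x,y,yaw=pose; c,s=np.cos(yaw),np.sin(yaw); d=np.array(p)-[x,y,0]
    q=np.array([c*d[0]+s*d[1],-s*d[0]+c*d[1],d[2]-92]); return np.array([q@S,q[1],q@N])
E
python3 - <<'E'
from bench import robot
from h import *
import pickle
robot.move_gripper(0.0)
robot.move_ptp(T(-75,48,120),ORI())
print(robot.current_t(),back(POSE,robot.current_tcp_pos()),robot.current_gripper_width(),robot.current_qpos())
d=robot.get_image("wrist"); pickle.dump(d,open("w1.pkl","wb")); cv2.imwrite("pics/w1.png",d["img"])
E
```

```text
3.75 [-74.80279849  47.22055051 120.06790665] 0.0066517586712730725 [-0.20866816 -0.00288823  1.92576686  0.11832751  1.03826478  1.00737021]
```

View pics/w1.png

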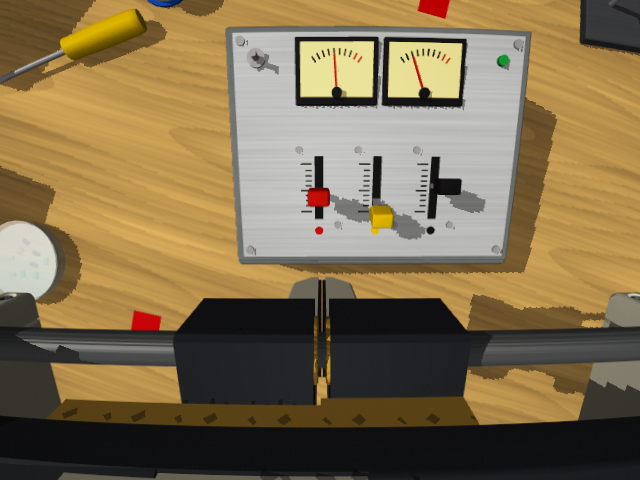

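The panel fills the wrist view. Outer corners are at about (227,28), (531,32), (239,264) and (504,264). The red cap is at (318,197), yellow at (381,217) and black at (448,187). Both needles are readable, with the tips at (334,53) and (414,56).

```bash
python3 - <<'E'
from h import *; from fit import SC,SI
import pickle
d=pickle.load(open("w1.pkl","rb"))
im=d["img"]; cv2.imwrite("pics/w1c.png",cv2.resize(im[20:275,220:535],None,fx=2.5,fy=2.3,interpolation=cv2.INTER_CUBIC)[:600,:800])
b=np.array([[239,264],[504,264],[531,32],[227,28.]])
f=lambda p:(proj(d,W(p,CORN))-b).ravel()
s=least_squares(f,[573,37,.3]); print(s.x,np.round(s.fun,1))
k=np.array([[318,198],[381,217],[448,187.]])
for p in (s.x,[572.9,37.3,.3047]):
  for i,y in enumerate((48,0,-48)):
    q=least_squares(lambda n:(proj(d,W(p,knob(y,n[0],66)))[0]-k[i]),[5]); print(y,q.x,q.fun)
print(proj(d,W(s.x,[0,48,92]-(30*S)[None]-0)))
for y in (48,0,-48): print(proj(d,W(s.x,[[0,y,92]-30*S])))
E
```

```text
[5.70058652e+02 3.77628129e+01 3.03516208e-01] [-1.1  3.1  1.6  2.7  2.2 -2.2 -2.3 -3. ]
48 [4.77500114] [ 0.65106052 -0.00139828]
0 [6.61496697] [1.02505157 0.09659077]
-48 [3.73093491] [0.07281744 0.00363642]
48 [5.08980673] [ 2.46232647 -0.00476637]
0 [6.98622508] [2.46430023 0.26017346]
-48 [4.06264839] [1.65007368 0.10611954]
[[318.92135413 190.6707824 ]]
[[318.92135413 190.6707824 ]]
[[376.24652199 190.75113597]]
[[432.98111179 191.01804732]]
```

View pics/w1c.png

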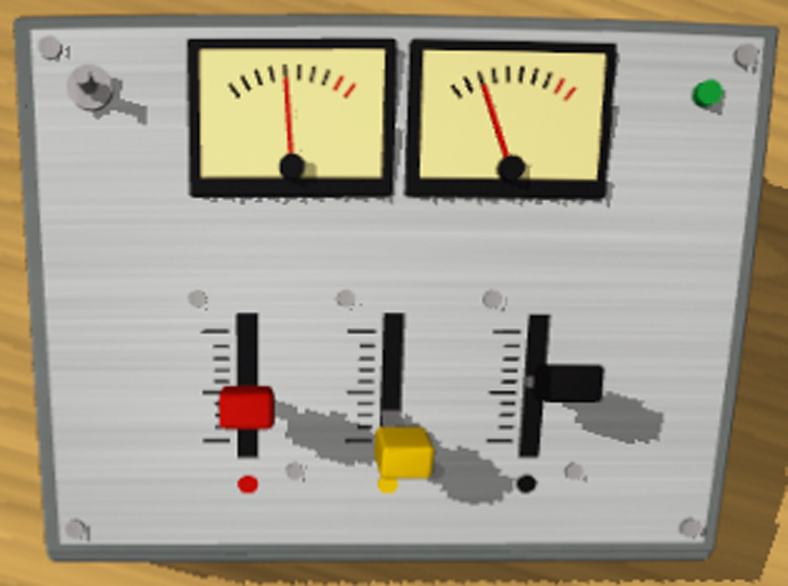

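The needles read 50 and 7 dB, which matches the lever fits. Next I lower the tool behind the red cap and touch it lightly.

```bash
sed -i 's/^POSE=.*/POSE=[572.3,37.5,.304]/' h.py; cat >> h.py <<'E'
def sface(n):
    t=(4.5-n)*np.radians(7)
    return -30+min(r*np.sin(t)-6*np.cos(t) for r in (55,73))
def pic(robot,name):
    d=robot.get_image("wrist"); cv2.imwrite(f"pics/{name}.png",d["img"]); return d
E
python3 - <<'E'
from bench import robot
from h import *
robot.move_linear(T(-72,48,60),ORI(),speed=120)
robot.move_linear(T(-72,48,17),ORI(),speed=60)
robot.sleep(.3)
F=[robot.current_contact_force() for _ in range(5)]
print(F[0],np.std(F,0),back(POSE,robot.current_tcp_pos()))
r=robot.move_linear(T(-42,48,17),ORI(),speed=15,f_stop=1.5)
print(r,robot.current_contact_force()-F[0],back(POSE,robot.current_tcp_pos()),sface(5)-7.5,robot.current_t())
pic(robot,"w2")
E
```

```text
[-0.1079122   0.39297076  0.309322  ] [1.38777878e-17 0.00000000e+00 0.00000000e+00] [-71.77558434  47.90333851  17.2821067 ]
True [-0.11230316 -1.25769717  0.38792376] [-49.07969251  48.22761672  16.65030966] -47.94535217657575 7.0333
```

View pics/w2.png

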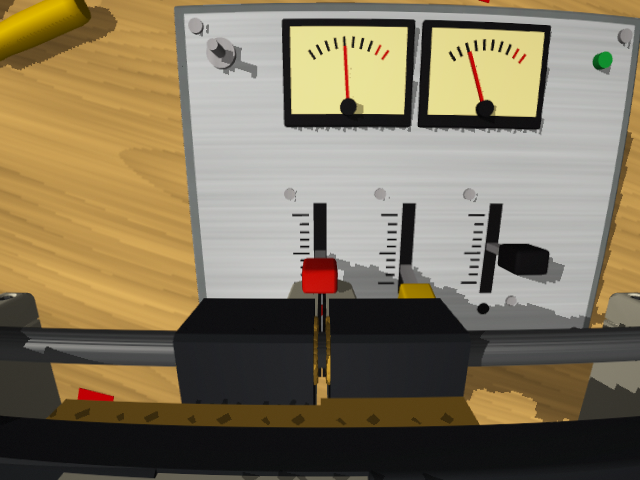

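```bash
python3 - <<'E'
from bench import robot
from h import *
Sw=W([0,0,POSE[2]],S)[0]
s0=-49.08
print([round(sface(n)-7.5,1) for n in range(8)])
for i in range(1,9):
    robot.move_linear(T(s0+i,48,17),ORI(),speed=12)
    print(i,back(POSE,robot.current_tcp_pos()).round(2),robot.current_contact_force().round(2),round(robot.current_contact_force()@Sw,2),round(robot.current_t(),2))
    if i in(4,6,8): pic(robot,f"w3_{i}")
E
python3 -c "
import cv2,numpy as np
cv2.imwrite('pics/w3.png',np.hstack([cv2.imread(f'pics/w3_{i}.png')[10:310,270:530] for i in (4,6,8)]))"
```

```text
[np.float64(-13.9), np.float64(-20.2), np.float64(-26.7), np.float64(-33.4), np.float64(-40.1), np.float64(-47.9), np.float64(-56.7), np.float64(-65.2)]
1 [-48.63  48.25  16.75] [-1.3  -0.43 -1.85] -1.72 7.35
2 [-47.73  48.27  16.81] [-3.3  -0.01  1.19] -2.83 7.6
3 [-46.7   48.25  16.88] [-4.29 -0.72  1.65] -3.87 7.85
4 [-44.61  47.99  17.07] [-0.97  0.72 -0.69] -0.84 8.1
5 [-43.17  47.61  17.25] [0.59 0.52 0.11] 0.73 8.4
6 [-42.86  47.91  17.05] [-0.22 -0.11  0.01] -0.24 8.65
7 [-41.99  47.97  16.99] [-0.38 -0.94 -0.02] -0.64 8.95
8 [-41.17  48.08  16.95] [-1.   -0.13 -0.04] -0.98 9.2
```

View pics/w3.png

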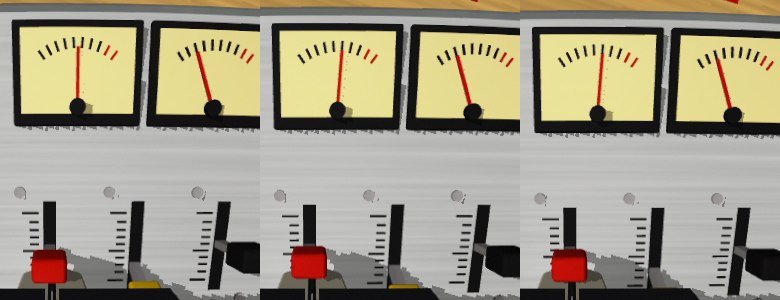

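Red clicked into 40 dB: the needle is on the 6th tick, and the snap showed as a drop from about 4 N. I rest there, then do the next two clicks the same way.

```bash
cat >> h.py <<'E'
def click(robot,y,s_from,s_to,h,tag,rest=0.8):
    Sw=W([0,0,POSE[2]],S)[0]
    n=int(np.ceil((s_to-s_from)/1.5))
    for s in np.linspace(s_from,s_to,n+1)[1:]:
        robot.move_linear(T(s,y,h),ORI(),speed=15)
        print(round(back(POSE,robot.current_tcp_pos())[0],1),round(robot.current_contact_force()@Sw,1),end=' | ')
    robot.move_linear(T(s_to-1.5,y,h),ORI(),speed=15)
    robot.sleep(rest); d=pic(robot,tag); print(round(robot.current_t(),2))
E
python3 - <<'E'
from bench import robot
from h import *
robot.move_linear(T(-43,48,17),ORI(),speed=15); robot.sleep(.8); pic(robot,"r4")
click(robot,48,-43,-35.2,17,"r3")
E
python3 -c "
import cv2,numpy as np
cv2.imwrite('pics/r43.png',np.hstack([cv2.imread(f'pics/{i}.png')[10:310,270:600] for i in ('r4','r3')]))"
```

```text
-41.6 0.5 | -40.8 -1.3 | -39.9 -4.1 | -38.7 -4.5 | -35.6 0.2 | -34.8 0.6 | 12.97
```

View pics/r43.png

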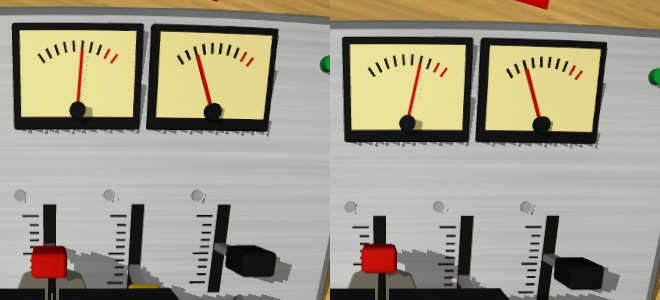

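The needle is on the 7th tick, so 30 dB. Next is the click to 20.

```bash
python3 - <<'E'
from bench import robot
from h import *
click(robot,48,-36.7,-28.7,17,"r2")
E
python3 -c "
import cv2
cv2.imwrite('pics/r2c.png',cv2.resize(cv2.imread('pics/r2.png')[10:310,240:600],None,fx=2,fy=2))"
```

```text
-35.2 0.8 | -34.3 -0.8 | -33.4 -3.3 | -32.5 -5.6 | -30.3 -0.3 | -27.8 0.8 | 15.57
```

View pics/r2c.png

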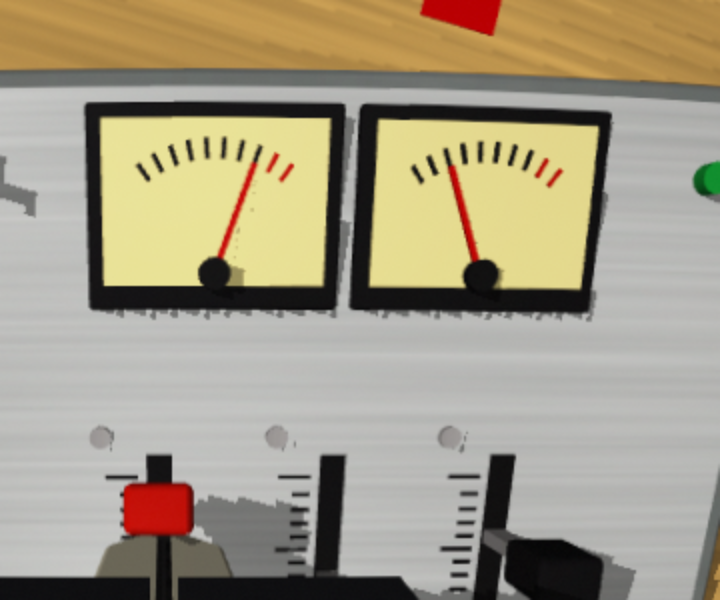

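The red needle is on the 8th tick, so 20 dB. I back off, lift, and check the set's pose before starting on yellow.

```bash
python3 - <<'E'
from bench import robot
from h import *
robot.move_linear(T(-48,48,17),ORI(),speed=60)
robot.move_linear(T(-75,48,120),ORI(),speed=120)
d=pic(robot,"w4"); print(robot.current_t(),back(POSE,robot.current_tcp_pos()))
a=cv2.imread("pics/w1.png"); cv2.imwrite("pics/diff.png",np.hstack([a[20:275,220:540],d["img"][20:275,220:540]]))
E
```

```text
17.1083 [-75.38143133  48.18650018 119.32466025]
```

View pics/diff.png

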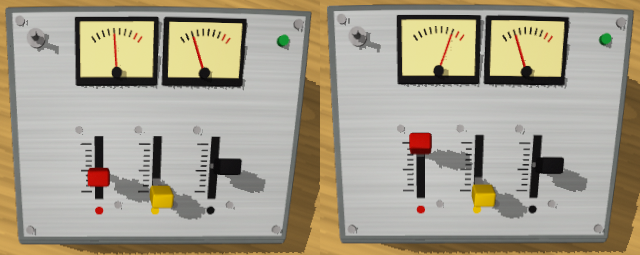

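The set hasn't moved. Now I go behind the yellow cap.

```bash
python3 - <<'E'
from bench import robot
from h import *
robot.move_linear(T(-85,0,70),ORI(),speed=120)
robot.move_linear(T(-85,0,17),ORI(),speed=60)
robot.sleep(.3)
F=robot.current_contact_force(); print(F)
r=robot.move_linear(T(-62,0,17),ORI(),speed=12,f_stop=2)
s=back(POSE,robot.current_tcp_pos()); print(r,s,robot.current_contact_force()-F)
pic(robot,"y7")
click(robot,0,s[0],-58.6,17,"y6")
E
python3 -c "
import cv2,numpy as np
cv2.imwrite('pics/y76.png',np.hstack([cv2.imread(f'pics/{i}.png')[10:330,200:580] for i in ('y7','y6')]))"
```

```text
[ 0.1481559  -0.26194695  0.32047981]
True [-66.19955158   0.26220964  16.64228528] [-1.35517730e+00 -2.77750009e-04  1.41540469e-03]
-65.5 -2.1 | -64.5 -5.1 | -63.4 -5.6 | -60.2 -0.1 | -59.3 1.1 | -58.4 -0.1 | 23.28
```

View pics/y76.png

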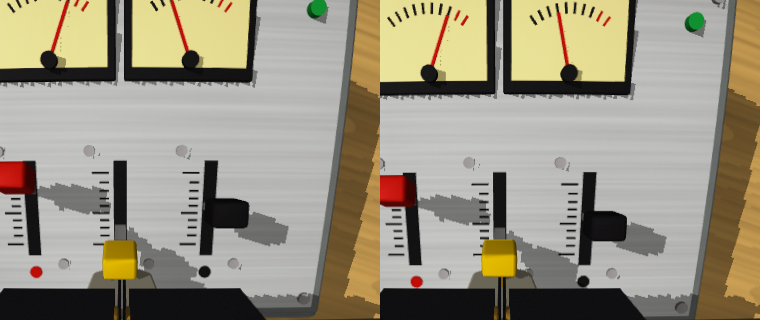

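Contact came exactly where predicted, and the fine needle is on the 4th tick, so 6 dB. I go on to 5 and then 4.

```bash
python3 - <<'E'
from bench import robot
from h import *
click(robot,0,-60.1,-49.8,17,"y5")
E
python3 -c "
import cv2,numpy as np
cv2.imwrite('pics/y5c.png',cv2.imread('pics/y5.png')[0:330,180:600])"
```

```text
-58.5 -0.0 | -57.3 -1.9 | -56.3 -4.3 | -54.8 -4.1 | -51.8 0.4 | -50.7 -0.3 | -49.6 -0.6 | 26.13
```

View pics/y5c.png

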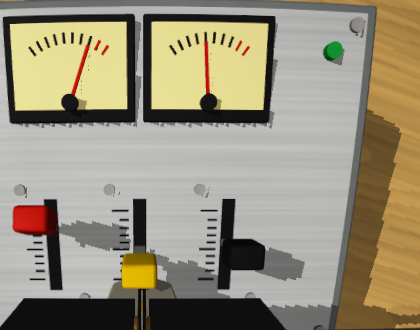

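The needle is on the 5th tick, so 5 dB. Next is 4.

```bash
python3 - <<'E'
from bench import robot
from h import *
click(robot,0,-51.3,-42,17,"y4")
E
python3 -c "
import cv2,numpy as np
cv2.imwrite('pics/y4c.png',cv2.imread('pics/y4.png')[0:330,180:600])"
```

```text
-49.9 0.5 | -48.8 0.5 | -47.8 -2.1 | -46.7 -4.9 | -44.4 -0.3 | -42.7 0.1 | -41.7 0.3 | 28.98
```

View pics/y4c.png

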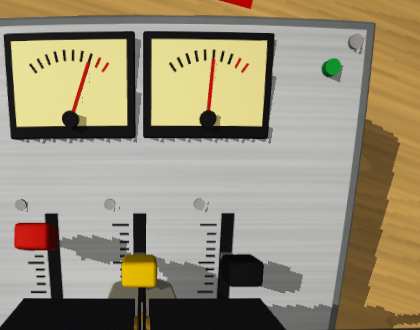

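The needle is on the 6th tick, so 4 dB. Last click.

```bash
python3 - <<'E'
from bench import robot
from h import *
click(robot,0,-43.5,-35.2,17,"y3")
robot.move_linear(T(-55,0,17),ORI(),speed=60)
robot.move_linear(T(-75,48,120),ORI(),speed=120)
robot.sleep(.3)
d=pic(robot,"w5"); print(robot.current_t(),robot.current_contact_force())
a=cv2.imread("pics/w1.png"); cv2.imwrite("pics/diff2.png",np.hstack([a[20:275,220:540],d["img"][20:275,220:540]]))
s=robot.get_image("scene")["img"]; cv2.imwrite("pics/scene1.png",s)
s=robot.get_image("side")["img"]; cv2.imwrite("pics/side1.png",s)
E
```

```text
-42.0 0.3 | -40.9 -1.4 | -40.0 -4.1 | -38.7 -4.4 | -35.5 -0.5 | -34.7 0.5 | 31.58
33.5 [ 0.22866692  0.54867766 -0.87151369]
```

View pics/diff2.png

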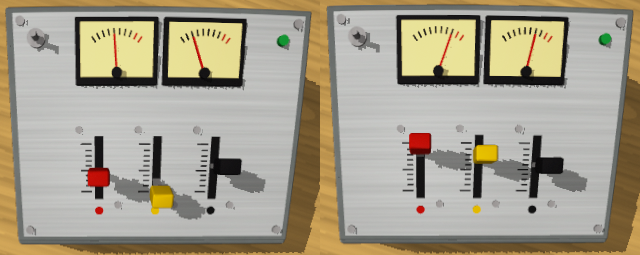

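View pics/scene1.png

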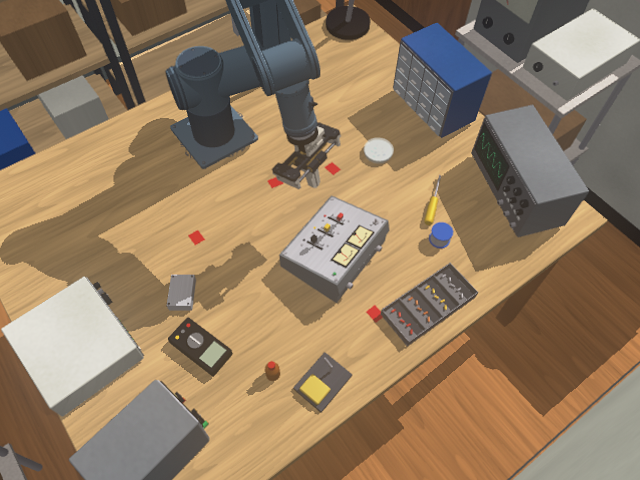

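Red sits on the 8th tick (20 dB) and yellow on the 7th (3 dB). Black and the set look unchanged from the start pictures, and so does everything else, so I hand in.

```bash
python3 -c "
from bench import robot
robot.hand_in(); print(robot.current_t())"
```

```text
the job is handed in; nothing more can be done
the job is handed in; nothing more can be done
```

The level test set now stands at 23 dB, with red at 20 and yellow at 3, and I handed the job in at about 33.5 s on the robot's clock.

- **Clicks:** With the closed fingers I pushed red one notch at a time from 50 through 40 and 30 to 20 dB. Yellow turned out to start at 7 dB, so it went 6, 5, 4, 3. Each lever rested about 0.8 s with the fingers backed off after every click.
- **Checks along the way:** I saw each click in the force reading, with peaks of about 4 to 6 N, and on the meter needle. Neither lever ran past its mark.
- **Final check:** The coarse needle read 20 and the fine one 3. Comparing the start and end pictures by eye, the black lever stayed in notch 4, the set had not moved, and the objects around it lay as before. The gripper was clear of everything.
- **Disagreements:** The camera estimates of the set's position differed by up to about 5 mm along its depth. The touches settled this, landing within about 1 mm of where I expected. The light contact readings showed up to about 1 N of noise.

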